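# Rinse a tumbler: clear the glass rinser and hold its valve down

### The job

Someone left the little steel sauce cup upside down on the star of the glass rinser: lift it off and stand it, still mouth down, on a free part of the black draining mat. Then take the steel tumbler from the mat, bring it mouth down and centred over the star, press the spring-loaded star all the way down with it (a steady push; do not ram it or lean on it hard) and finish while holding it pressed there, with the tumbler still in your grip. Leave the other things on the table where they are.

Things in the scene. Friction and masses are not known exactly. Their poses are not given: they have to be found in the camera images.
- star_top (a point): Centre of the rinser's star valve, on the upper face of its arms, 40 mm above the table at rest and 28 mm when pressed to its stop. The star is black plastic: six flat radial arms, 104 mm across tip to tip, each 10 mm wide and 6 mm thick; a spray nozzle 20 mm wide rises 8 mm above the arms in the centre, inside any vessel put over it.
- rinser: The glass rinser: a fixed steel drip tray, 240 mm (its own x) by 160 mm (its own y), 24 mm high, origin at the centre of its underside. The star sits in its far half, 35 mm towards its +x; a grille covers its near half.
- star (a joint): How far the star is pressed straight down, in m: 0 = up, at rest; 0.012 = down on its hard stop. A spring pushes it up: about 4 N starts it moving and about 10 N brings it onto the stop; a steady 12 to 25 N holds it there well. Loads above 50 N damage it. It springs back when let go.
- saucecup_center (a point): Centre (half-way up) of the sauce cup: a low, straight-sided stainless steel cup, 58 mm diameter, 44 mm high, wall 3 mm, 0.07 to 0.13 kg. It starts mouth down on the star, rim on the arms (centre 62 mm above the table). Its z axis points up while it stands mouth down.
- tumbler_center (a point): Centre (half-way up) of the tumbler: the tallest of the three vessels in the row on the mat, straight-sided stainless steel, 64 mm diameter, 90 mm high, wall 3 mm, 0.11 to 0.22 kg. It stands mouth down on the mat (rim 45 mm below this point, closed end on top). Its z axis points up while it is mouth down. Its place in the row varies.
- mat: The draining mat: fixed black ribbed rubber, 260 mm (its own x) by 320 mm (its own y), top 8 mm above the table; origin at the centre of its underside. Tumbler, beaker and mug stand in a row along its y axis, about 100 mm apart, on the far (+x) half at about x = +0.055; the near (-x) half is free.
- beaker_center (a point): Centre of a small steel beaker standing mouth down in the row on the mat, 54 mm diameter, 56 mm high. Leave alone.
- mug_center (a point): Centre of a white stoneware mug standing mouth down in the row on the mat, 74 mm diameter, 76 mm high, with a handle that points to the far side and reaches 67 mm from its axis. Leave alone.
- spoon: A steel teaspoon, 130 mm long, lying on the grille of the near half of the rinser's drip tray. Leave alone.
- brush: A flat pastry brush, 200 mm long, lying at the back of the table, beyond the mat and the rinser. Leave alone.
- shaker: A steel shaker jar, 60 mm diameter, 110 mm high, at the back middle of the table; origin at its underside. Leave alone.
Mind the look-alikes: they are no part of the job. Leave any orange look-alike of the part that bears saucecup_center alone.

How it is judged:
On the way:
1. the sauce cup stands mouth down on the draining mat, let go (x of saucecup_center in the frame of mat between -0.112 and 0.112 m and y of saucecup_center in the frame of mat between -0.142 and 0.142 m and z of saucecup_center in the frame of mat below 0.036 m and angle between saucecup_center's own z axis and vertical below 0.12 rad and contact force between the fingers and saucecup below 0.2 N and linear speed of saucecup below 0.02 m/s), for 0.2 s.
At the end, for the whole second after the job is handed in: Holding: the gripped tumbler, upright to 0.12 rad and within 14 mm of the star's centre, bears on it with over 7 N and keeps it pressed 10.5 mm or more of 12; the robot does not touch the star. The sauce cup stands still, mouth down (0.12 rad), on the mat, its centre 18 mm or more inside the edges (value of joint star above 0.0105 m and contact force between tumbler and star above 7 N and horizontal distance between tumbler_center and star_top below 0.014 m and angle between each of tumbler_center, saucecup_center's own z axis and vertical below 0.12 rad and contact force between the fingers and tumbler above 3 N and contact force between each of the arm, the fingers and star below 0.5 N and x of saucecup_center in the frame of mat between -0.112 and 0.112 m and y of saucecup_center in the frame of mat between -0.142 and 0.142 m and z of saucecup_center in the frame of mat below 0.036 m and linear speed of saucecup below 0.02 m/s); the arm keeps its last pose, push and grip.
It fails at once if the tumbler is rammed or leant on the star with more than 50 N (contact force between tumbler and star above 50 N).
It fails at once if a vessel in the row is shifted by more than 25 mm or tipped (distance of any of beaker_center, mug_center from where it was at the start of the episode above 0.025 m or angle between any of beaker_center, mug_center's own z axis and vertical above 0.3 rad).
It fails at once if the spoon, brush or shaker is shifted by more than 30 mm (distance of any of spoon, brush, shaker from where it was at the start of the episode above 0.03 m).
It also fails if it takes over 67 s, if anything falls off the work surface, if the arm or the gripper's body presses on something with over 40 N, if the wrist force passes 120 N, or if a joint passes its speed limit or range.

### The arm

A 6-joint arm with a two-finger parallel gripper is mounted at the origin on the work surface. World frame = base frame: x ahead of the robot, y to its left, z up, the work surface at z = 0. Lengths are in m, angles in rad, forces in N, time in s.
With the tool pointing down it reaches from about 0.35 to 0.975 m from the base axis. Payload 4.9 kg.
Tool frame: the origin (TCP) lies at the very end of the fingers, on their centre line; the grasp point (between the pads) lies 19 mm behind it; x points along the fingers, z is the direction in which the jaws open and shut, and the axes are right-handed (so a half turn about x gives the same grasp; the last joint's range is limited). The gripper opens to 85 mm and grips with 20 to 120 N. Pads are 22 mm wide; open, the fingers measure 114 mm over their backs; the gripper's body (76 mm by 85 mm) begins 54 mm behind the grasp point. The pads swing forward as they close: fully open they stand 13 mm farther back than shut.
Start: joints at [-0.119, 0.053, 1.613, -0, 1.476, -0.119], TCP at [0.625, 0, 0.231] pointing down, gripper open.
Joint ranges: [-3.01, 3.01], [-1.01, 2.22], [0.06, 2.58], [-1.02, 4.17], [0.09, 2.62], [-3.14, 3.14]. Speed limits (rad/s): [2.57, 2.57, 3.14, 3.14, 3.14, 3.14].

### API

Orientations are given as a unit quaternion [w, x, y, z].
In Python, from plant import manip, vision, job gives the robot as it stands.
- The arm moves only by the tool servo_tool, never from a script. Its arguments are lists of equal length, an entry for each row: "twist": the turn, a rotation vector about the world's x, y, z in rad, a list of three; "xyz": the shift along the world's x, y, z in cm, a list of three; "fingers": the opening, from 0 (shut) to 1 (fully open). In form: {"twist": [[wx, wy, wz], ...], "xyz": [[x, y, z], ...], "fingers": [fingers, ...]}. A call has 1 to 8 rows; each row shifts and turns the commanded pose from where the row before left it; what a row does not reach is not made up. A row lasts 1/8 s, in which the tool goes at most 62.5 mm and 10.7 degrees, less where a joint would pass 70% of its speed; a pose out of reach is approached as far as the arm can. A call with a gripper value outside its range is refused whole. The fingers move at their own pace and stop on an object; the grip force is fixed at half the most. Time passes only in rows, so rows that do not move let the fingers close. It gives the time, the measured TCP pose, the force and the opening at its end, in the units of the state.
- manip.state(): the state, without advancing time (a new reading comes with each control period).
- vision.grab_frame(name): name is "scene" or "side" or "wrist"; returns the picture (400x640x3 uint8, red, green, blue); there is no depth.
- vision.get_calibration(name): a dict with "camera_matrix" (3x3 intrinsics, pixels), "k1" (the pictures are not rectified: a ray, as slopes to the right and down, at radius r is drawn at 1 + k1 r^2 times it, then the intrinsics apply), "origin" and "orientation" of the camera in the world; the wrist camera has in their place "mount" (4x4, takes a point from camera to tool coordinates, whose origin is the TCP and whose axes are the tool frame's). Camera axes: x right, y up, looking along -z (the intrinsics and any distortion apply to the point x, -y, -z); pixel columns grow to the right and rows downward; lengths in m; the calibration is good to about 2 mm. A picture is of the moment at which its call begins: read the wrist's pose just before it. get_calibration takes no time and is no camera call.
- job.job_done(): hands the job in, once; it reports no verdict.
Trained networks look in the newest picture that a camera, given by its name, has taken for a name from the list of things; names that differ only in an ending like _2 or _b are one class to them, and where a whole thing is asked for, a point or a joint stands for the part that bears it (a point fixed in the world has none). Each returns a list of dicts, best first, with "score" (0 to 1); they miss things now and then, are a little off and sometimes report something else, mostly with a low value. They report only what shows in the picture. A call takes as long as a camera call. They do not tell look-alikes from the thing itself.
- vision.spot_in(camera, label): "extent" ([centre column, centre row, width, height] in pixels, round what is visible of it).
The state is a dict: "time": time; "joint_pos": joint angles; "joint_vel": joint speeds; "joint_efforts": joint torques, N m; "tool_pos": TCP position; "tool_rot": TCP orientation; "contact_force": force on the tool from outside, world axes, zero at the start; "ft_torque": the same for the moment, N m; "gripper_width": opening from 0.0 (shut) to 1.0 (fully open).
Only numpy, scipy, OpenCV 4.12 (cv2) and the standard library are available. Lean on these libraries where they do the work, as an engineer would, in place of code of your own. Each camera call takes 0.05 s, during which the arm holds its last target.

## Working session

There is one attempt and no reset: what is moved stays moved. The work goes in short steps, Python scripts to look and compute and a tool call to move; the robot and the scene stay as the last step left them, time stands still between calls to the robot, and variables do not carry over. Pictures are saved under pics/ and viewed, and the job is handed in when it is done.

Besides the shell and the picture viewer there is one more tool, called after "Emit:" as a command line: name --argument value ..., lists and objects as JSON in quotes. servo_tool: Moves the arm, as the interface text tells. Its arguments: {"type":"object","properties":{"twist":{"type":"array","items":{"type":"array","items":{"type":"number"}}},"xyz":{"type":"array","items":{"type":"array","items":{"type":"number"}}},"fingers":{"type":"array","items":{"type":"number"}}},"required":["twist","xyz","fingers"]}

```bash
mkdir -p pics
cat > h.py <<'E'
import numpy as np, cv2
from plant import manip, vision, job
from scipy.spatial.transform import Rotation as R
def q2m(q): return R.from_quat([q[1],q[2],q[3],q[0]]).as_matrix()
def campose(name):
    c=vision.get_calibration(name)
    if 'mount' in c:
        s=manip.state(); M=np.array(c['mount']); Rt=q2m(s['tool_rot'])
        return c, np.array(s['tool_pos'])+Rt@M[:3,3], Rt@M[:3,:3]
    o=np.array(c['orientation'])
    Rm=q2m(o) if o.size==4 else o.reshape(3,3)
    return c,np.array(c['origin']),Rm
def ray(cp,u,v):
    c,o,Rm=cp; K=np.array(c['camera_matrix']); k=c['k1']
    d=cv2.undistortPoints(np.array([[[u,v]]],float),K,np.array([k,0,0,0,0.]))[0,0]
    return o,Rm@np.array([d[0],-d[1],-1.])
def onz(cp,u,v,z):
    o,d=ray(cp,u,v); return o+d*(z-o[2])/d[2]
def proj(cp,p):
    c,o,Rm=cp; K=np.array(c['camera_matrix']); q=Rm.T@(np.array(p)-o)
    x,y=q[0]/-q[2],-q[1]/-q[2]; s=1+c['k1']*(x*x+y*y)
    return K[0,0]*x*s+K[0,2],K[1,1]*y*s+K[1,2]
def save(im,n): cv2.imwrite('pics/'+n+'.png',im[:,:,::-1])
E
python3 - <<'E'
from h import *
s=manip.state(); print(s['time'],s['tool_pos'],s['tool_rot'],s['contact_force'])
for n in ['scene','side','wrist']:
    cp=campose(n); im=vision.grab_frame(n); save(im,n+'0'); print(n,cp[1],(cp[2]@[0,0,-1]).round(2))
    for l in (['saucecup_center','tumbler_center','star','rinser','mat','beaker_center','mug_center','spoon','shaker'] if n=='scene' else ['saucecup_center','tumbler_center']):
        for r in vision.spot_in(n,l)[:2]:
            e=r['extent']; print(l,round(r['score'],2),np.round(e),onz(cp,e[0],e[1],.05).round(3))
print(manip.state()['time'])
E
```

```text
0.0 [6.24370612e-01 8.69990065e-05 2.30084331e-01] [7.06389524e-01 8.92435297e-05 7.07823301e-01 8.69299338e-05] [-0.32416059  0.63030963 -0.49390492]
scene [1.22205553 0.05429297 0.63500974] [-0.73 -0.06 -0.68]
saucecup_center 0.82 [329. 194.  26.  31.] [0.593 0.036 0.05 ]
saucecup_center 0.67 [406. 192.  34.  31.] [0.574 0.208 0.05 ]
star 0.82 [403. 203.  44.  29.] [0.609 0.196 0.05 ]
rinser 0.87 [402. 207.  77.  91.] [0.623 0.194 0.05 ]
mat 0.67 [207. 191. 163.  93.] [ 0.602 -0.238  0.05 ]
beaker_center 0.7 [154. 182.  30.  35.] [ 0.579 -0.368  0.05 ]
beaker_center 0.66 [402. 204.  45.  26.] [0.614 0.195 0.05 ]
mug_center 0.94 [196. 187.  40.  44.] [ 0.589 -0.268  0.05 ]
mug_center 0.22 [154. 181.  27.  38.] [ 0.576 -0.369  0.05 ]
spoon 0.43 [402. 176.  51.  10.] [0.519 0.204 0.05 ]
shaker 0.81 [327. 273.  35.  58.] [0.804 0.042 0.05 ]
shaker 0.63 [401. 204.  44.  28.] [0.614 0.192 0.05 ]
side [0.35013447 0.69109641 0.52729285] [ 0.31 -0.81 -0.5 ]
saucecup_center 0.87 [292. 274.  40.  37.] [0.588 0.192 0.05 ]
saucecup_center 0.84 [338. 244.  29.  32.] [0.541 0.07  0.05 ]
tumbler_center 0.95 [346. 189.  23.  38.] [ 0.597 -0.163  0.05 ]
wrist [0.62561528 0.08210886 0.37253704] [-0.   -0.32 -0.95]
saucecup_center 0.56 [257. 135.  64.  61.] [0.561 0.038 0.05 ]
tumbler_center 0.64 [296. 312.  61.  96.] [ 0.592 -0.168  0.05 ]
tumbler_center 0.49 [167.  10.  10.  18.] [0.487 0.148 0.05 ]
0.8
```

Run:
```python
import cv2
for n,(x0,y0,x1,y1) in dict(scene0=(90,120,470,320),side0=(200,130,480,340),wrist0=(0,0,640,400)).items():
    im=cv2.imread(f'pics/{n}.png')[y0:y1,x0:x1]; f=780/im.shape[1]
    cv2.imwrite(f'pics/{n}_c.png',cv2.resize(im,None,fx=f,fy=f,interpolation=2))
```

```text
(no output)
```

View pics/scene0_c.png

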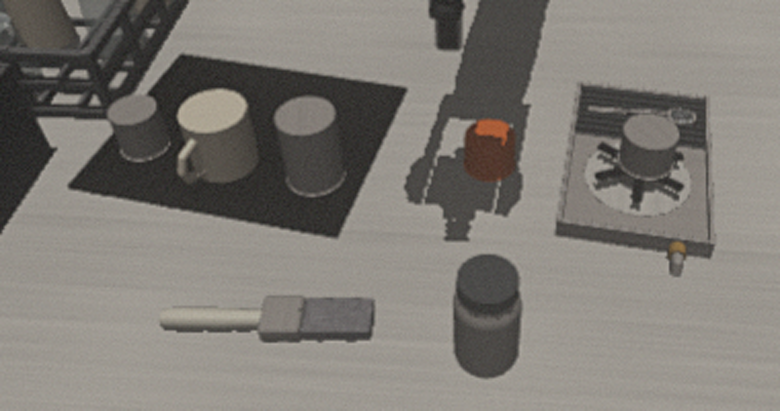

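View pics/side0_c.png

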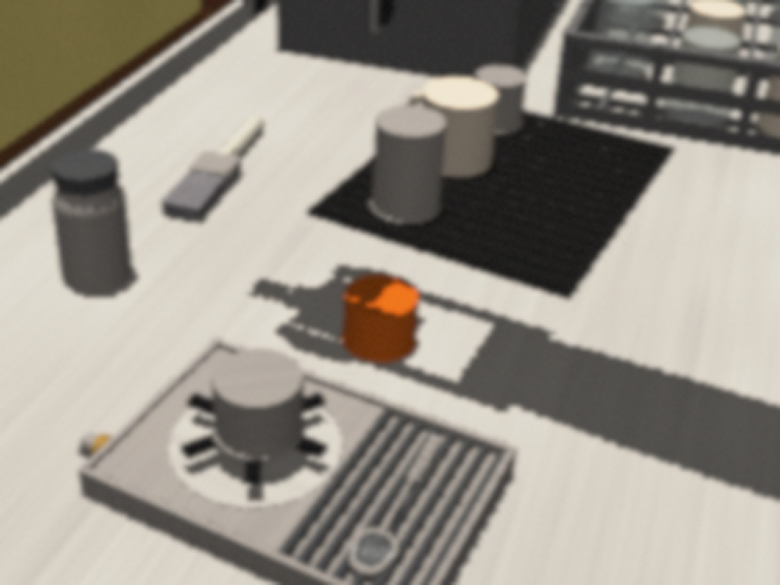

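View pics/wrist0_c.png

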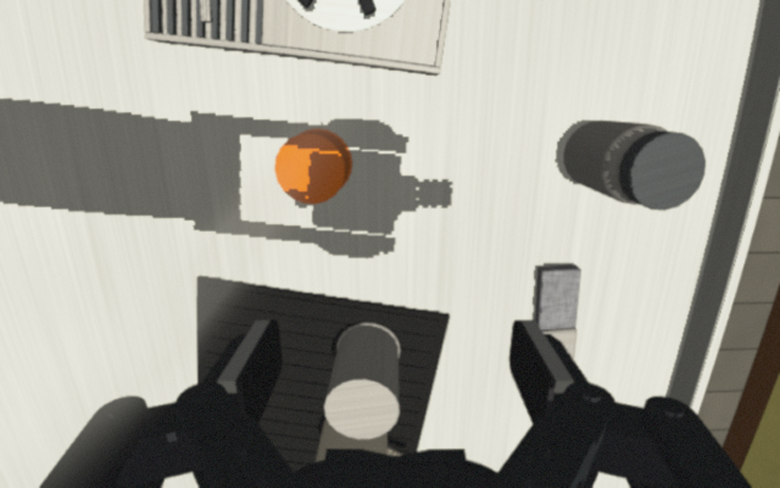

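The scene view shows the cup on the star (about 406,192) and the orange look-alike to leave alone (329,194). The tumbler is the mat vessel nearest the rinser (about 241,190), next to the mug. I'll fit cylinders to the boxes.

```bash
cat >> h.py <<'E'
from scipy.optimize import least_squares
def cylbox(cp,x,y,z0,z1,r):
    t=np.linspace(0,2*np.pi,48); P=[proj(cp,(x+r*np.cos(a),y+r*np.sin(a),z)) for a in t for z in (z0,z1)]
    P=np.array(P); lo,hi=P.min(0),P.max(0); return np.array([lo[0],lo[1],hi[0],hi[1]])
def ebox(e): return np.array([e[0]-e[2]/2,e[1]-e[3]/2,e[0]+e[2]/2,e[1]+e[3]/2])
def fitcyl(obs,z0,z1,r,g):
    # obs: list of (cp, extent, mask)
    f=lambda p: np.concatenate([(cylbox(cp,p[0],p[1],z0,z1,r)-ebox(e))[list(m)] for cp,e,m in obs])
    s=least_squares(f,g,loss='soft_l1'); return s.x, s.fun.round(1)
E
python3 - <<'E'
from h import *
A=(0,1,2,3)
sc=campose('scene'); sd=campose('side'); w=campose('wrist')
cup=[(sc,[406,192,34,31],A),(sd,[292,274,40,37],A)]
# own fit per camera too
for o in (cup,cup[:1],cup[1:]): print('cup',fitcyl(o,.04,.084,.029,[.59,.19]))
tum=[(sd,[346,189,23,38],A),(w,[296,312,61,96],A)]
# manual scene box: crop 275-345, 98-195
f=380/780; tum.append((sc,[90+310*f,120+146*f,70*f,97*f],A))
for o in (tum,tum[:1],tum[1:2],tum[2:]): print('tum',fitcyl(o,.008,.098,.032,[.59,-.17]))
for u,v in ((180,55),(407,88),(338,236),(70,186)): print('mat',onz(sc,90+u*f,120+v*f,.008).round(3))
g=280/780
for u,v in ((672,150),(570,297),(310,211)): print('mat side',onz(sd,200+u*g,130+v*g,.008).round(3))
for u,v in ((637,174),): print('disc',onz(sc,90+u*f,120+v*f,.024).round(3))
print('disc',onz(sd,200+255*g,130+440*g,.024).round(3))
for u,v in ((578,84),(709,98),(713,245),(557,232)): print('rin',onz(sc,90+u*f,120+v*f,.024).round(3))
E
```

```text
cup (array([0.58613141, 0.20298457]), array([ 1.7, -1.1, -2.1,  0.7,  1.6, -1.7, -5.5,  1.6]))
cup (array([0.58675732, 0.20370431]), array([ 2.1, -0.9, -1.7,  0.9]))
cup (array([0.58303221, 0.20150134]), array([ 3.6, -1.8, -3.6,  1.5]))
tum (array([ 0.596996  , -0.16002241]), array([-1.5, -2.6,  2.3,  2. , -0.4,  0.1,  1. , -0.2, -0.2, -1.7, -0. ,
       -0.2]))
tum (array([ 0.59996633, -0.16472452]), array([-2. , -3.5,  1.7,  0.9]))
tum (array([ 0.59668743, -0.16012084]), array([-0.7,  0.2,  0.7, -0.1]))
tum (array([ 0.59975805, -0.15916732]), array([-0.1, -0.9,  0.1,  0.7]))
mat [ 0.385 -0.39   0.008]
mat [ 0.435 -0.077  0.008]
mat [ 0.687 -0.118  0.008]
mat [ 0.635 -0.429  0.008]
mat side [ 0.374 -0.377  0.008]
mat side [ 0.424 -0.071  0.008]
mat side [ 0.675 -0.116  0.008]
disc [0.589 0.197 0.024]
disc [0.586 0.199 0.024]
rin [0.432 0.138 0.024]
rin [0.45  0.295 0.024]
rin [0.686 0.264 0.024]
rin [0.68  0.109 0.024]
```

Emit:
servo_tool --twist '[[0,0,0],[0,0,0],[0,0,0],[0,0,0],[0,0,0]]' --xyz '[[-1,5,0],[-1,5,0],[-1,5,-1],[-0.8,5.2,-2],[0,0,0]]' --fingers '[1,1,1,1,1]'

```text
time: 1.42
tool_pos: [0.5849, 0.2048, 0.199]
tool_rot: [0.706, -0.002, 0.708, 0.002]
contact_force: [0.2, -0.3, 0.2]
gripper_width: 0.999
```

Run:
```python
from h import *
A=(0,1,2,3)
s=manip.state(); print(s['time'],s['tool_pos'],s['gripper_width'],s['contact_force'])
w=campose('wrist'); im=vision.grab_frame('wrist'); 
for r in vision.spot_in('wrist','saucecup_center'):
    print(r); print(fitcyl([(w,r['extent'],A)],.04,.084,.029,[.59,.19]))
for z in(.04,.084):
    for a in np.linspace(0,6.28,60):
        u,v=proj(w,(.586+.029*np.cos(a),.202+.029*np.sin(a),z)); cv2.circle(im:=np.ascontiguousarray(im),(int(u),int(v)),0,(255,0,0),-1)
save(im,'w1')
```

```text
1.425 [0.58490799 0.20483084 0.19903947] 0.9993720276796685 [ 0.16417612 -0.31697259  0.21590357]
{'extent': [319.8, 187.8, 66.5, 77.3], 'score': 0.63}
(array([0.58131697, 0.20363286]), array([-2.5, -0.4,  2.5,  0.5]))
{'extent': [298.4, 316.1, 53.1, 64.3], 'score': 0.63}
(array([0.5608943 , 0.06306445]), array([-4. , -1.7,  3.6,  9.1]))
```

View pics/w1.png

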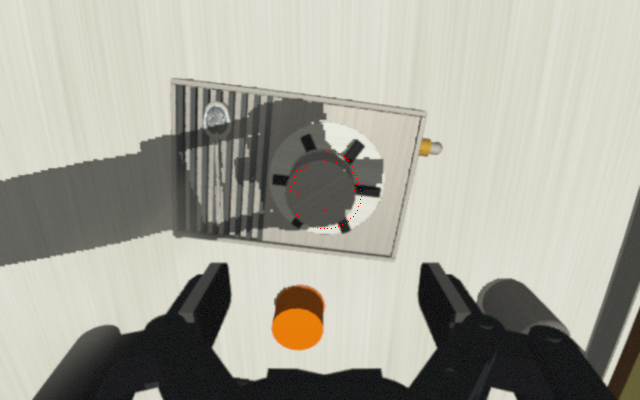

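Emit:
servo_tool --twist '[[0,0,0],[0,0,0],[0,0,0],[0,0,0],[0,0,0]]' --xyz '[[0,-0.2,-5],[0,0,-4],[0,0,-3.5],[0,0,-2],[0,0,0]]' --fingers '[1,1,1,1,1]'

```text
time: 2.15
tool_pos: [0.5865, 0.199, 0.0552]
tool_rot: [0.706, 0.0, 0.708, -0.001]
contact_force: [0.2, -0.3, -0.4]
gripper_width: 1.0
```

Emit:
servo_tool --twist '[[0,0,0],[0,0,0],[0,0,0],[0,0,0],[0,0,0],[0,0,0]]' --xyz '[[0,0,0],[0,0,0],[0,0,0],[0,0,0],[0,0,0],[0,0,0]]' --fingers '[0.7,0.6,0.4,0.2,0,0]'

```text
time: 2.9
tool_pos: [0.5881, 0.2002, 0.0572]
tool_rot: [0.708, 0.0, 0.706, 0.0]
contact_force: [3.2, -0.3, 4.0]
gripper_width: 0.661
```

Emit:
servo_tool --twist '[[0,0,0],[0,0,0],[0,0,0],[0,0,0]]' --xyz '[[0,0,2],[0,0,5],[0,0,5],[0,0,0]]' --fingers '[0,0,0,0]'

```text
time: 3.4
tool_pos: [0.5891, 0.2007, 0.1823]
tool_rot: [0.71, 0.001, 0.704, 0.001]
contact_force: [-0.1, 0.1, 0.1]
gripper_width: 0.662
```

Run:
```python
from h import *
s=manip.state(); print(s['time'],s['tool_pos'],s['gripper_width'],s['contact_force'])
for n in('side','scene'):
    im=vision.grab_frame(n); print(vision.spot_in(n,'saucecup_center')); print(vision.spot_in(n,'star')); print(vision.spot_in(n,'tumbler_center'))
    x,y=(220,140) if n=='side' else (320,110)
    save(cv2.resize(im[y:y+200,x:x+240],None,fx=3,fy=2.9),n+'2')
w=campose('wrist');im=vision.grab_frame('wrist');save(im,'w2');print(vision.spot_in('wrist','star'))
```

```text
3.4 [0.58905682 0.20071516 0.18233532] 0.6619230396289256 [-0.08776917  0.08375524  0.14586982]
[{'extent': [337.8, 243.4, 28.4, 29.5], 'score': 0.85}, {'extent': [285.9, 216.7, 42.2, 39.2], 'score': 0.67}]
[{'extent': [293.6, 285.1, 51.9, 45.1], 'score': 0.85}]
[{'extent': [347.6, 186.7, 21.5, 41.0], 'score': 0.55}]
[{'extent': [413.7, 151.7, 35.8, 36.3], 'score': 0.77}, {'extent': [329.1, 194.2, 28.0, 36.1], 'score': 0.7}, {'extent': [400.9, 206.9, 77.0, 93.6], 'score': 0.36}]
[{'extent': [399.6, 201.1, 39.0, 32.1], 'score': 0.81}, {'extent': [326.7, 273.5, 33.0, 59.4], 'score': 0.58}, {'extent': [414.5, 150.4, 33.0, 34.2], 'score': 0.48}, {'extent': [240.1, 190.5, 33.5, 51.2], 'score': 0.37}]
[{'extent': [239.1, 191.2, 35.8, 49.3], 'score': 0.75}, {'extent': [401.6, 201.8, 45.3, 33.4], 'score': 0.17}]
[{'extent': [323.6, 164.2, 117.2, 68.5], 'score': 0.96}]
```

View pics/side2.png

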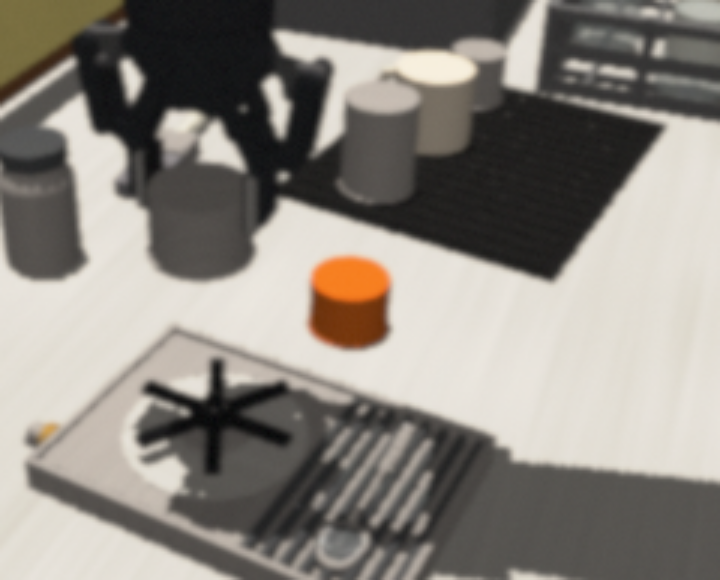

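View pics/w2.png

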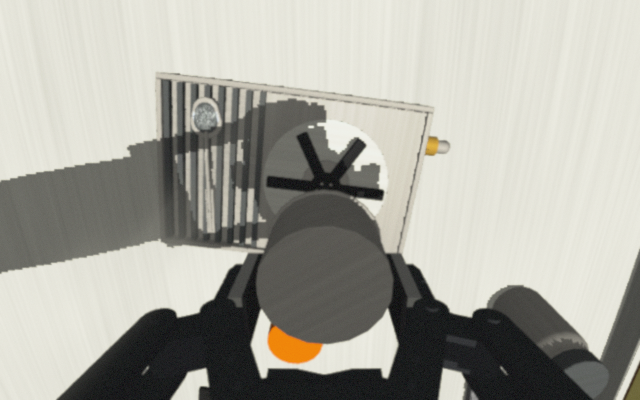

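View pics/scene2.png

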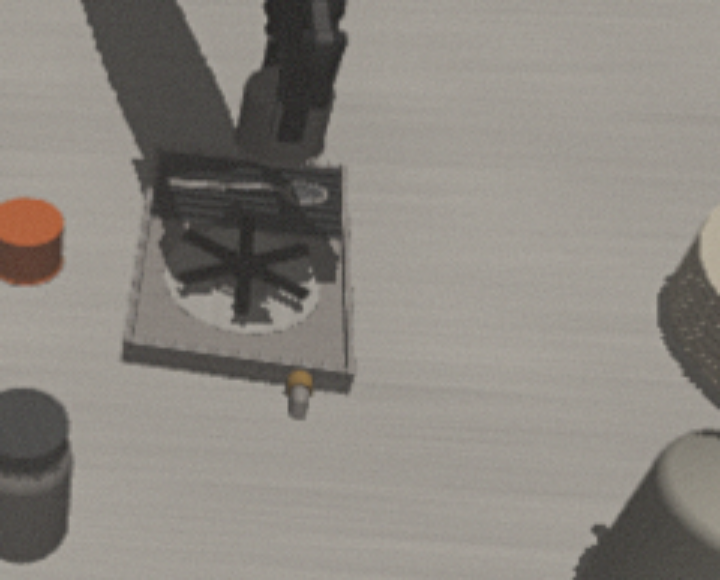

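Run:
```python
from h import *
A=(0,1,2,3)
sc=campose('scene'); sd=campose('side'); w=campose('wrist')
print(onz(sd,291.8,282,.04),onz(w,325.5,188,.04),onz(sc,399.6,201.1,.04),onz(sd,293.6,285.1,.04))
print(fitcyl([(sc,[239.1,191.2,35.8,49.3],A)],.008,.098,.032,[.59,-.16]))
```

```text
[0.58496828 0.20011804 0.04      ] [0.58779225 0.19770334 0.04      ] [0.59371197 0.19281736 0.04      ] [0.57851266 0.20637028 0.04      ]
(array([ 0.60074369, -0.16339456]), array([ 0.6,  0.2, -0.7, -0.1]))
```

Emit:
servo_tool --twist '[[0,0,0],[0,0,0],[0,0,0],[0,0,0],[0,0,0],[0,0,0],[0,0,0],[0,0,0]]' --xyz '[[-1,-3,0],[-1.8,-6,0],[-1.8,-6,0],[-1.8,-6,0],[-1.8,-6,0],[-1.8,-6,0],[-1.3,-4.4,0],[0,-1,0]]' --fingers '[0,0,0,0,0,0,0,0]'

```text
time: 4.9
tool_pos: [0.4733, -0.1855, 0.1763]
tool_rot: [0.707, 0.001, 0.707, -0.001]
contact_force: [1.2, 0.4, -0.2]
gripper_width: 0.663
```

Emit:
servo_tool --twist '[[0,0,0],[0,0,0],[0,0,0],[0,0,0]]' --xyz '[[0,0,-4],[0,0,-5],[0,0,-3],[0,0,0]]' --fingers '[0,0,0,0]'

```text
time: 5.4
tool_pos: [0.4722, -0.1813, 0.0532]
tool_rot: [0.705, 0.001, 0.709, 0.002]
contact_force: [-0.6, 0.2, -0.8]
gripper_width: 0.664
```

Run:
```python
from h import *
s=manip.state(); print(s['time'],s['tool_pos'],s['tool_rot'],s['gripper_width'],s['contact_force'])
im=vision.grab_frame('side');save(cv2.resize(im[90:290,220:460],None,fx=3,fy=2.9),'side3')
im=vision.grab_frame('scene');save(cv2.resize(im[100:300,90:330],None,fx=3,fy=2.9),'scene3')
```

```text
5.4 [ 0.47220053 -0.18126889  0.05324759] [0.70502123 0.00097249 0.70918359 0.00165744] 0.6636083205890739 [-0.63997974  0.17152818 -0.81580418]
```

View pics/side3.png

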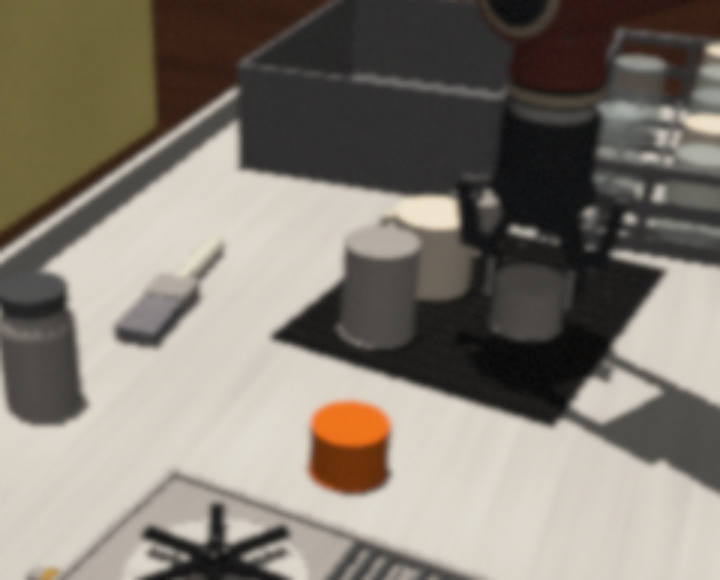

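View pics/scene3.png

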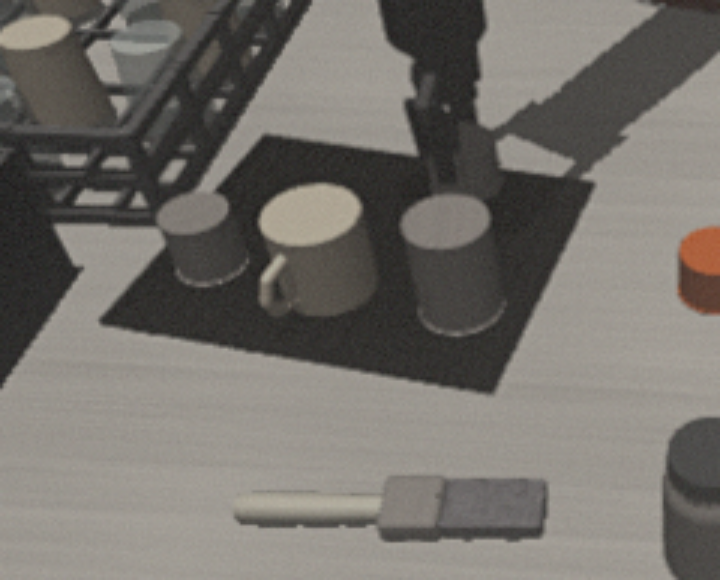

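Emit:
servo_tool --twist '[[0,0,0],[0,0,0],[0,0,0],[0,0,0]]' --xyz '[[0,0,-1.2],[0,0,-0.8],[0,0,-0.5],[0,0,0]]' --fingers '[0,0,0,0]'

```text
time: 6.0
tool_pos: [0.4738, -0.1832, 0.0308]
tool_rot: [0.707, 0.0, 0.707, 0.0]
contact_force: [-0.3, 0.9, -1.0]
gripper_width: 0.661
```

Emit:
servo_tool --twist '[[0,0,0],[0,0,0]]' --xyz '[[0,0,-0.3],[0,0,-0.1]]' --fingers '[0,0]'

```text
time: 6.25
tool_pos: [0.4742, -0.1834, 0.0274]
tool_rot: [0.707, -0.0, 0.707, -0.0]
contact_force: [-2.8, 0.3, 4.5]
gripper_width: 0.661
```

Emit:
servo_tool --twist '[[0,0,0],[0,0,0]]' --xyz '[[0,0,-0.15],[0,0,0]]' --fingers '[0,0]'

```text
time: 6.5
tool_pos: [0.4745, -0.1836, 0.0273]
tool_rot: [0.707, -0.0, 0.707, 0.0]
contact_force: [-4.3, 1.8, 8.7]
gripper_width: 0.659
```

Emit:
servo_tool --twist '[[0,0,0],[0,0,0],[0,0,0],[0,0,0],[0,0,0],[0,0,0]]' --xyz '[[0,0,0],[0,0,0],[0,0,0],[0,0,0],[0,0,0],[0,0,0]]' --fingers '[1,1,1,1,1,1]'

```text
time: 7.25
tool_pos: [0.4742, -0.1833, 0.0258]
tool_rot: [0.707, -0.0, 0.707, 0.0]
contact_force: [-0.0, 0.5, -0.4]
gripper_width: 1.001
```

Emit:
servo_tool --twist '[[0,0,0],[0,0,0],[0,0,0],[0,0,0],[0,0,0]]' --xyz '[[0,0,2],[0,0,5],[0,0,6],[0,0,4],[0,0,0]]' --fingers '[1,1,1,1,1]'

```text
time: 7.88
tool_pos: [0.4765, -0.1846, 0.2008]
tool_rot: [0.71, -0.002, 0.704, -0.002]
contact_force: [-1.1, -0.7, -0.2]
gripper_width: 1.004
```

Run:
```python
from h import *
A=(0,1,2,3)
s=manip.state(); print(s['time'],s['tool_pos'],s['gripper_width'])
sc=campose('scene'); sd=campose('side'); w=campose('wrist')
im=vision.grab_frame('side');print(vision.spot_in('side','tumbler_center'))
save(cv2.resize(im[90:290,220:460],None,fx=3,fy=2.9),'side4')
im=vision.grab_frame('wrist');save(im,'w4')
for l in('tumbler_center','saucecup_center'):
  for r in vision.spot_in('wrist',l): print(l,r,fitcyl([(w,r['extent'],A)],.008,*((.098,.032) if l[0]=='t' else (.052,.029)),[.55,-.17]))
```

```text
7.875 [ 0.47646411 -0.1845774   0.20078103] 1.0037164439180364
[{'extent': [348.4, 189.4, 23.8, 39.2], 'score': 0.94}]
tumbler_center {'extent': [469.2, 163.4, 113.0, 94.8], 'score': 0.62} (array([ 0.60057812, -0.16353708]), array([ 0.2,  1.1, -0.2, -0.9]))
saucecup_center {'extent': [324.0, 176.0, 61.8, 71.2], 'score': 0.8} (array([ 0.47785505, -0.18494406]), array([-1.1,  0.8,  1.1, -0.7]))
```

View pics/side4.png

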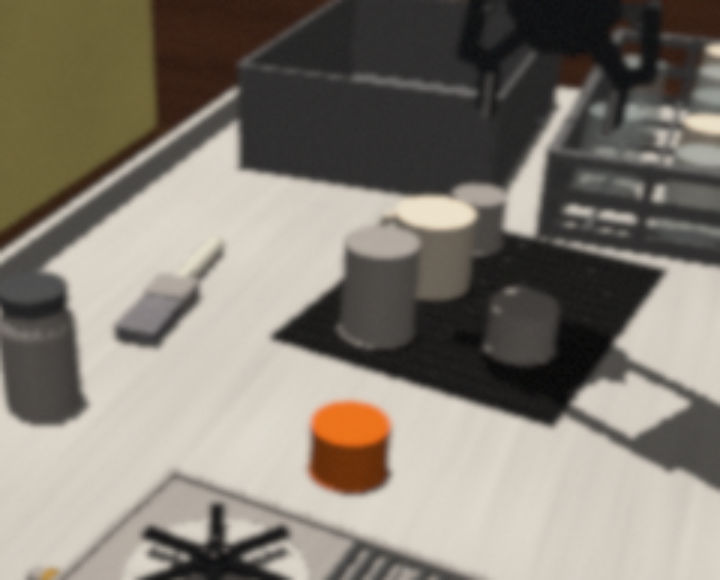

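View pics/w4.png

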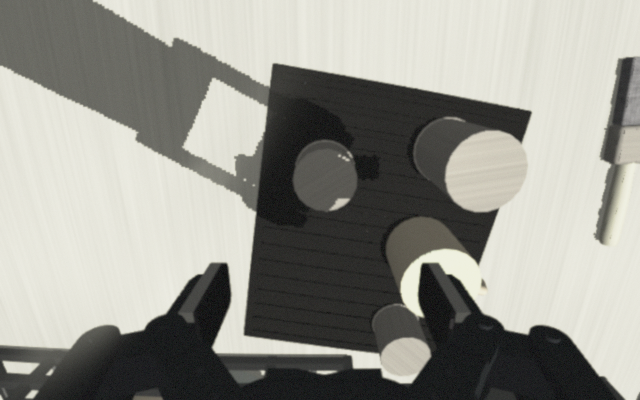

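Emit:
servo_tool --twist '[[0,0,0],[0,0,0],[0,0,0],[0,0,0]]' --xyz '[[3,0.6,0],[5,0.8,0],[4.5,0.7,0],[0,0,0]]' --fingers '[1,1,1,1]'

```text
time: 8.62
tool_pos: [0.6001, -0.1614, 0.1929]
tool_rot: [0.706, -0.0, 0.708, 0.001]
contact_force: [-0.2, -0.1, 0.2]
gripper_width: 0.998
```

Run:
```python
from h import *
A=(0,1,2,3)
s=manip.state(); print(s['time'],s['tool_pos'],s['tool_rot'])
w=campose('wrist')
im=vision.grab_frame('wrist');save(im,'w5')
for l in('tumbler_center',):
  for r in vision.spot_in('wrist',l): print(l,r,fitcyl([(w,r['extent'],A)],.008,.098,.032,[.6,-.17]))
```

```text
8.625 [ 0.60014662 -0.16135342  0.19287719] [ 7.05734874e-01 -3.62042223e-05  7.08474859e-01  1.28877556e-03]
tumbler_center {'extent': [319.9, 188.8, 79.5, 96.9], 'score': 0.86} (array([ 0.59697085, -0.16032902]), array([-2.8, -1.2,  2.8,  1.2]))
```

View pics/w5.png

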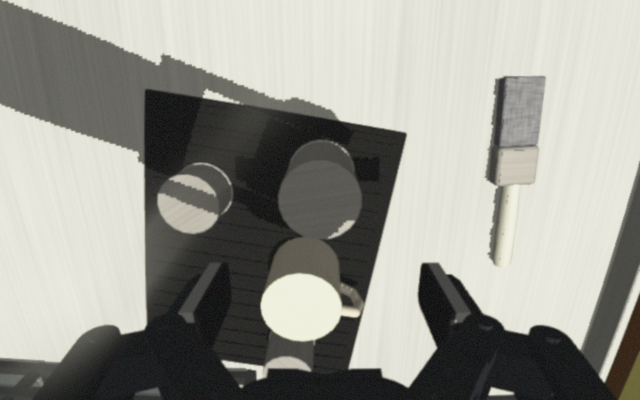

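Emit:
servo_tool --twist '[[0,0,0],[0,0,0],[0,0,0],[0,0,0],[0,0,0]]' --xyz '[[-0.1,0,-4],[0,0,-5],[0,0,-3],[0,0,-2],[0,0,0]]' --fingers '[1,1,1,1,1]'

```text
time: 9.35
tool_pos: [0.5965, -0.1621, 0.0543]
tool_rot: [0.706, 0.001, 0.708, 0.0]
contact_force: [0.4, -0.6, -0.2]
gripper_width: 0.999
```

Emit:
servo_tool --twist '[[0,0,0],[0,0,0],[0,0,0],[0,0,0],[0,0,0],[0,0,0]]' --xyz '[[0,0,0],[0,0,0],[0,0,0],[0,0,0],[0,0,0],[0,0,0]]' --fingers '[0.8,0.6,0.4,0.2,0,0]'

```text
time: 10.1
tool_pos: [0.5999, -0.163, 0.0584]
tool_rot: [0.708, -0.001, 0.706, -0.001]
contact_force: [-0.7, 0.2, 6.5]
gripper_width: 0.738
```

Emit:
servo_tool --twist '[[0,0,0],[0,0,0],[0,0,0],[0,0,0],[0,0,0]]' --xyz '[[0,0,2],[0,0,4],[0,0,4],[0,0,2],[0,0,0]]' --fingers '[0,0,0,0,0]'

```text
time: 10.72
tool_pos: [0.5991, -0.1626, 0.1778]
tool_rot: [0.708, -0.0, 0.706, -0.0]
contact_force: [-0.1, 0.1, -2.7]
gripper_width: 0.738
```

Emit:
servo_tool --twist '[[0,0,0],[0,0,0],[0,0,0],[0,0,0],[0,0,0],[0,0,0],[0,0,0],[0,0,0]]' --xyz '[[0,3,0],[-0.2,6,0],[-0.2,6,0],[-0.2,6,0],[-0.2,6,0],[-0.2,6,0],[-0.1,3.2,0],[0,0,0]]' --fingers '[0,0,0,0,0,0,0,0]'

```text
time: 11.72
tool_pos: [0.5853, 0.2016, 0.1728]
tool_rot: [0.705, -0.002, 0.709, 0.001]
contact_force: [-0.0, -0.8, -3.1]
gripper_width: 0.74
```

Emit:
servo_tool --twist '[[0,0,0],[0,0,0],[0,0,0],[0,0,0]]' --xyz '[[0,0,-3],[0,0,-2],[0,0,0],[0,0,0]]' --fingers '[0,0,0,0]'

```text
time: 12.22
tool_pos: [0.5875, 0.1992, 0.1261]
tool_rot: [0.707, 0.0, 0.707, -0.0]
contact_force: [0.8, -0.0, -3.3]
gripper_width: 0.74
```

Run:
```python
from h import *
A=(0,1,2,3)
s=manip.state(); print(s['time'],s['tool_pos'],s['tool_rot'],s['contact_force'])
z=s['tool_pos'][2]-.050
for n in('side','scene','wrist'):
  cp=campose(n); im=np.ascontiguousarray(vision.grab_frame(n))
  for r in vision.spot_in(n,'tumbler_center')[:2]: print(n,r,fitcyl([(cp,r['extent'],A)],z,z+.09,.032,[.59,.2]))
  for r in vision.spot_in(n,'star')[:1]: print(n,r)
  big=cv2.resize(im,None,fx=4,fy=4,interpolation=2)
  x,y={'side':(200,190),'scene':(310,100),'wrist':(220,100)}[n]
  c=big[4*y:4*y+600,4*x:4*x+800]
  for sx,sy,col in((.588,.199,(255,0,0)),):
    for k in range(6):
      a=k*np.pi/3-np.radians(8.5); u,v=proj(cp,(sx+.052*np.cos(a),sy+.052*np.sin(a),.04)); cv2.circle(c,(int(4*(u-x)+2),int(4*(v-y)+2)),3,col,-1)
  save(c,n+'6')
```

```text
12.225 [0.58753486 0.19922142 0.12612543] [ 7.07220029e-01  2.77859052e-04  7.06993412e-01 -2.61075385e-04] [ 0.77582375 -0.04092719 -3.30016558]
side {'extent': [292.0, 288.4, 51.4, 32.6], 'score': 0.43} (array([0.55562292, 0.25875708]), array([  4.4, -36. ,  -4.9,   2.1]))
side {'extent': [291.1, 286.4, 47.1, 33.5], 'score': 0.64}
scene {'extent': [409.7, 172.1, 36.6, 53.1], 'score': 0.72} (array([0.59138139, 0.19999052]), array([-1.1, -0.1,  0.9,  0. ]))
scene {'extent': [400.6, 202.9, 37.5, 26.3], 'score': 0.81}
wrist {'extent': [322.5, 272.0, 165.0, 202.8], 'score': 0.96} (array([0.58750169, 0.2029935 ]), array([-4.6, -1.3,  4. ,  4. ]))
wrist {'extent': [321.1, 182.1, 136.7, 79.5], 'score': 0.9}
```

View pics/side6.png

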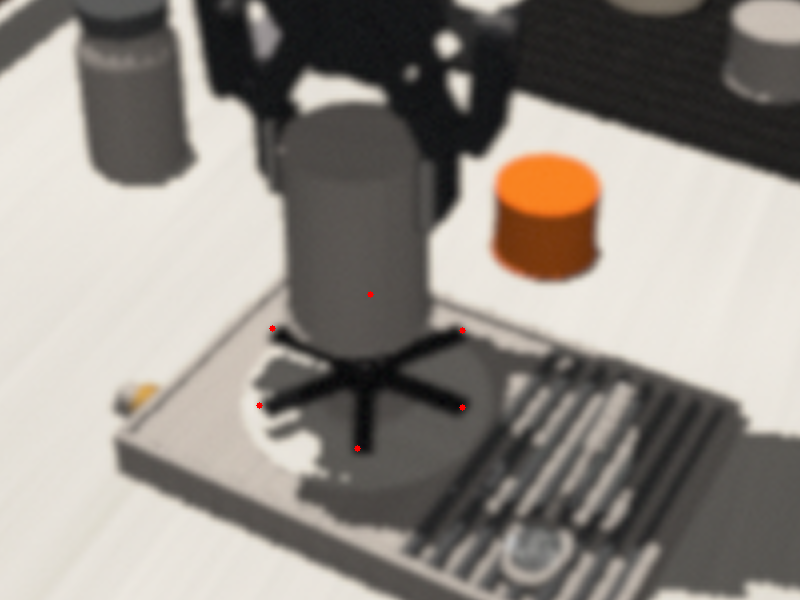

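View pics/scene6.png

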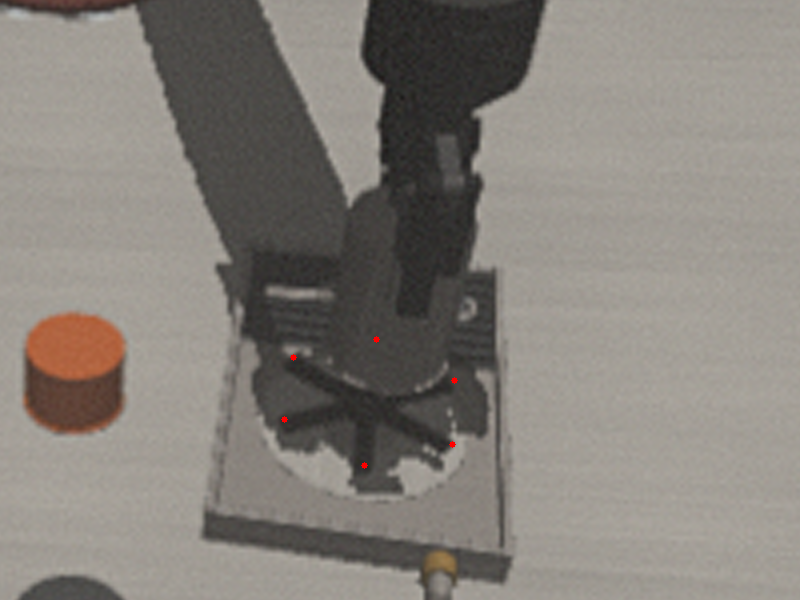

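View pics/wrist6.png

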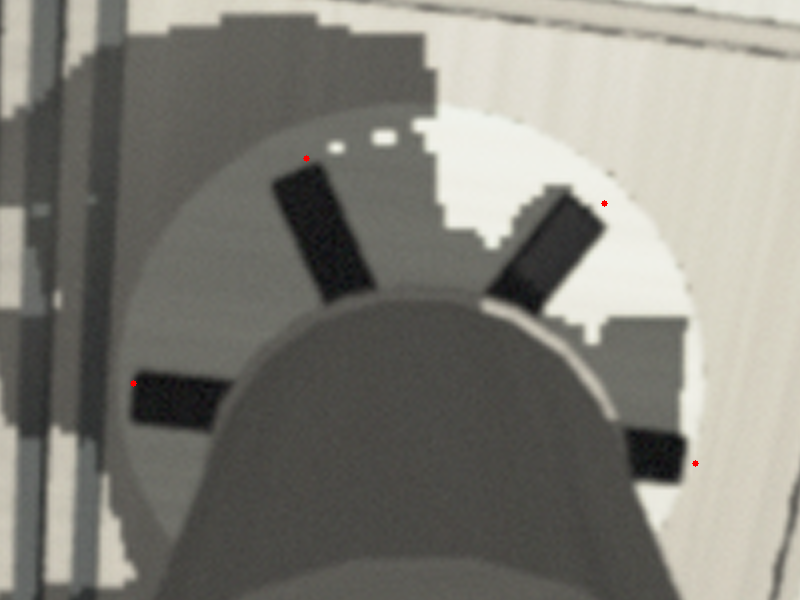

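Emit:
servo_tool --twist '[[0,0,0],[0,0,0],[0,0,0],[0,0,0],[0,0,0]]' --xyz '[[0,-0.1,-1.2],[0,-0.1,-1.2],[0,0,-0.7],[0,0,0],[0,0,0]]' --fingers '[0,0,0,0,0]'

```text
time: 13.3
tool_pos: [0.5874, 0.1977, 0.095]
tool_rot: [0.707, 0.0, 0.707, 0.0]
contact_force: [0.7, 1.0, -2.1]
gripper_width: 0.739
```

Emit:
servo_tool --twist '[[0,0,0],[0,0,0],[0,0,0],[0,0,0]]' --xyz '[[0,0,-0.2],[0,0,-0.2],[0,0,-0.2],[0,0,0]]' --fingers '[0,0,0,0]'

```text
time: 13.8
tool_pos: [0.5874, 0.1978, 0.0895]
tool_rot: [0.707, 0.0, 0.707, 0.0]
contact_force: [-1.2, 1.0, 2.5]
gripper_width: 0.739
```

Emit:
servo_tool --twist '[[0,0,0],[0,0,0],[0,0,0],[0,0,0]]' --xyz '[[0,0,-0.2],[0,0,-0.2],[0,0,0],[0,0,0]]' --fingers '[0,0,0,0]'

```text
time: 14.3
tool_pos: [0.5875, 0.1978, 0.0852]
tool_rot: [0.707, 0.0, 0.707, 0.0]
contact_force: [-1.4, -0.4, 4.4]
gripper_width: 0.74
```

Emit:
servo_tool --twist '[[0,0,0],[0,0,0],[0,0,0],[0,0,0]]' --xyz '[[0,0,-0.2],[0,0,-0.2],[0,0,-0.1],[0,0,0]]' --fingers '[0,0,0,0]'

```text
time: 14.8
tool_pos: [0.5875, 0.1978, 0.0805]
tool_rot: [0.707, 0.0, 0.707, 0.0]
contact_force: [-2.0, -0.3, 6.9]
gripper_width: 0.736
```

Emit:
servo_tool --twist '[[0,0,0],[0,0,0],[0,0,0]]' --xyz '[[0,0,-0.2],[0,0,-0.1],[0,0,0]]' --fingers '[0,0,0]'

```text
time: 15.18
tool_pos: [0.5876, 0.1979, 0.0784]
tool_rot: [0.707, 0.0, 0.707, 0.0]
contact_force: [-4.6, -0.6, 9.4]
gripper_width: 0.743
```

Emit:
servo_tool --twist '[[0,0,0],[0,0,0]]' --xyz '[[0,0,-0.1],[0,0,0]]' --fingers '[0,0]'

```text
time: 15.42
tool_pos: [0.5877, 0.1979, 0.0783]
tool_rot: [0.707, 0.0, 0.707, 0.0]
contact_force: [-6.2, -1.2, 14.4]
gripper_width: 0.742
```

Emit:
servo_tool --twist '[[0,0,0],[0,0,0]]' --xyz '[[0,0,-0.1],[0,0,0]]' --fingers '[0,0]'

```text
time: 15.68
tool_pos: [0.5877, 0.198, 0.0782]
tool_rot: [0.707, 0.0, 0.707, 0.0]
contact_force: [-8.1, -1.1, 17.4]
gripper_width: 0.738
```

Emit:
servo_tool --twist '[[0,0,0],[0,0,0],[0,0,0],[0,0,0],[0,0,0],[0,0,0]]' --xyz '[[0,0,0],[0,0,0],[0,0,0],[0,0,0],[0,0,0],[0,0,0]]' --fingers '[0,0,0,0,0,0]'

```text
time: 16.42
tool_pos: [0.5877, 0.198, 0.0782]
tool_rot: [0.707, 0.0, 0.707, 0.0]
contact_force: [-8.8, -0.3, 18.6]
gripper_width: 0.741
```

Run:
```python
from h import *
A=(0,1,2,3)
for n in('side','scene','wrist'):
  cp=campose(n); im=vision.grab_frame(n)
  for r in vision.spot_in(n,'tumbler_center')[:1]: print(n,r,fitcyl([(cp,r['extent'],A)],.028,.118,.032,[.59,.2]))
  for r in vision.spot_in(n,'saucecup_center')[:2]: print(n,r,fitcyl([(cp,r['extent'],A)],.008,.052,.029,[.48,-.18]))
  x,y={'side':(200,130),'scene':(110,110),'wrist':(180,80)}[n]; w=330 if n=='scene' else 280
  save(cv2.resize(im[y:y+210,x:x+w],(790,int(210*790/w))),n+'7')
s=manip.state(); print(s['time'],s['tool_pos'],s['contact_force'])
```

```text
side {'extent': [289.9, 266.9, 35.3, 56.8], 'score': 0.61} (array([0.58992801, 0.19378303]), array([-0.7, -4. ,  0.7,  1. ]))
side {'extent': [393.1, 203.6, 29.3, 22.3], 'score': 0.84} (array([ 0.47532526, -0.1736621 ]), array([ 2.2, -2.4, -1.9,  1.9]))
side {'extent': [337.9, 242.9, 27.2, 29.5], 'score': 0.6} (array([0.55110581, 0.0380581 ]), array([-0.3, -2. ,  0.3,  1.1]))
scene {'extent': [403.9, 189.4, 34.7, 53.3], 'score': 0.69} (array([0.59228351, 0.19550017]), array([-1. ,  1.3,  0.9, -1.2]))
scene {'extent': [246.1, 167.1, 30.2, 26.0], 'score': 0.92} (array([ 0.48591776, -0.17571535]), array([ 2. , -1.2, -2.5,  1.2]))
scene {'extent': [330.2, 193.8, 28.0, 34.0], 'score': 0.67} (array([0.57063098, 0.03771148]), array([ 1.2,  1.8, -1.2, -1.1]))
wrist {'extent': [322.5, 271.6, 164.3, 200.5], 'score': 0.55} (array([0.58750475, 0.20092959]), array([-5.4, -1.4,  4.3,  6.9]))
wrist {'extent': [265.8, 369.6, 18.5, 17.7], 'score': 0.5} (array([0.55978092, 0.04022627]), array([-11.4,  -1.1,  49.5,  82.7]))
16.875 [0.58771719 0.19801524 0.07825851] [-7.34817039 -1.44274188 17.93713012]
```

View pics/side7.png

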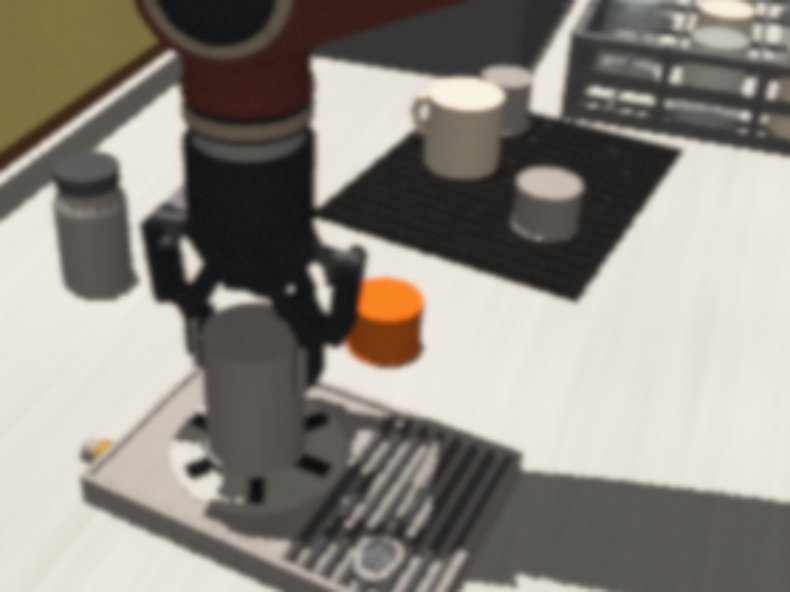

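View pics/wrist7.png

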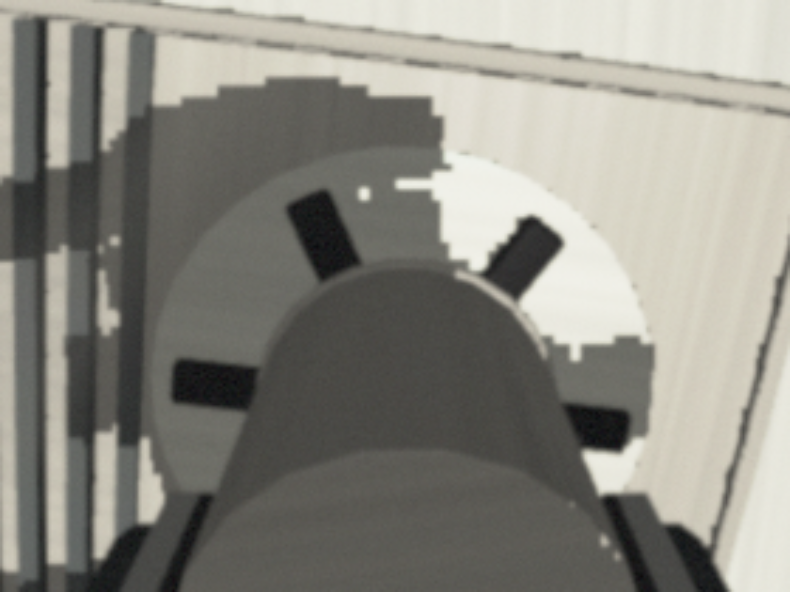

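View pics/scene7.png

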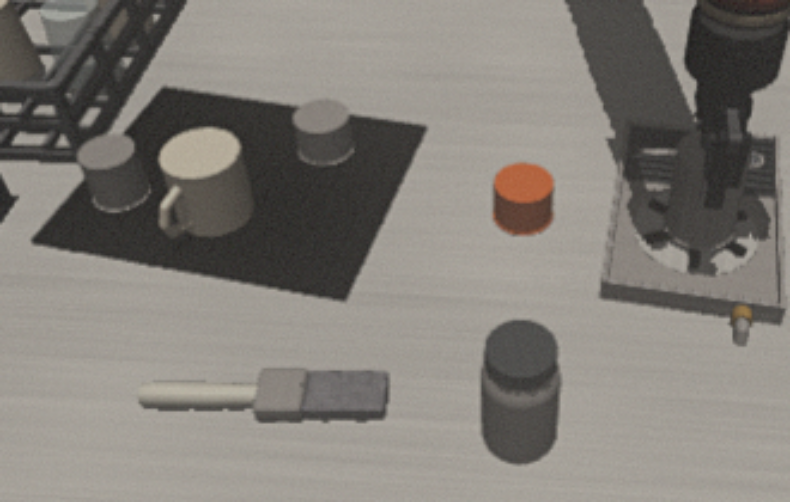

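The pictures show the tumbler upright and centred on the lowered star, and the cup mouth down well inside the mat. The other things look untouched, and the force is steady.

```bash
python3 -c "
from h import *
print(job.job_done()); s=manip.state(); print(s['time'],s['tool_pos'],s['contact_force'])"
```

```text
the job is handed in; nothing more can be done
None
the job is handed in; nothing more can be done
```

I moved the sauce cup off the star and stood it mouth down on the free near half of the mat. I then brought the tumbler over the star, pressed it down to its stop, and handed the job in at about 17 s, still gripping and pushing. No verdict is reported.

**Last checks:**
- **Press:** the tool went down about 12 mm after the tumbler touched the star. It then stopped while the force rose, so the star is on its stop. The force sensor read a steady 18 N up, or about 21 N on the star once the tumbler's weight is counted. There was also a steady sideways push of about 7–9 N, which I left alone because nothing moved.
- **Centring:** the camera fits put the tumbler within about 6 mm of the star's centre, and the tool axis within 2 mm. The tool was vertical, and the pictures show the fingers clear of the star.
- **Sauce cup:** it stands upright and well inside the mat's edges. The cameras disagree on its position by about 1 cm.
- **Other things:** the mug, beaker, spoon, brush, shaker and orange look-alike look unmoved in the pictures; I did not measure them again.

**Detector faults:** the networks gave some poor results. The side camera's tumbler fit was clearly wrong while the tumbler hung over the star, and the wrist camera reported a false sauce cup at the end. I relied on the pictures and the other cameras for those.

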